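# Tip the blue photo rest onto its long leg

## Robot

A 6-joint arm with a two-finger parallel gripper is mounted at the origin on a cart in front of the work surface, level with it; the furniture and walls round the work are solid. World frame = base frame: x ahead of the robot, y to its left, z up, the work surface at z = 0. Lengths are in m, angles in rad, forces in N, time in s.
With the tool pointing down it reaches from about 0.35 to 0.975 m from the base axis. Payload 4.9 kg.
Tool frame: the origin (TCP) lies at the very end of the fingers, on their centre line; the grasp point (between the pads) lies 19 mm behind it; x points along the fingers, y is the direction in which the jaws open and shut, and the axes are right-handed (so a half turn about x gives the same grasp; the last joint's range is limited). The gripper opens to 85 mm and grips with 20 to 120 N. Pads are 22 mm wide; open, the fingers measure 114 mm over their backs; the gripper's body (76 mm by 85 mm) begins 54 mm behind the grasp point. The pads swing forward as they close: fully open they stand 13 mm farther back than shut.
Start: joints at [-1.414, 0.053, 1.613, -0, 1.476, -0.119], TCP at [0.17, -0.601, 0.231] pointing down, gripper open.
Joint ranges: [-3.01, 3.01], [-1.01, 2.22], [0.06, 2.58], [-1.02, 4.17], [0.09, 2.62], [-3.14, 3.14]. Speed limits (rad/s): [2.57, 2.57, 3.14, 3.14, 3.14, 3.14].

## Interface

Orientations are given as a unit quaternion [w, x, y, z].
In Python, from plant import manip gives the robot as it stands.
- The arm moves only by the tool play_rows, never from a script. Its argument "plan" is a list of rows, each a list of 5 numbers: the shift along the tool's x, y, z in mm, then the turn about the tool's x in rad, then the closure, from -1 (fully open) to 1 (shut). A call has 1 to 8 rows; each row is the pose to reach, as a shift and turn from the pose commanded when the call began, along the tool's axes at that moment; what a row does not reach only later rows make up. A row lasts 1/8 s, in which the tool goes at most 62.5 mm and 10.7 degrees, less where a joint would pass 70% of its speed; a pose out of reach is approached as far as the arm can. A call with a gripper value outside its range is refused whole. The fingers move at their own pace and stop on an object; the grip force is fixed at half the most. Time passes only in rows, so rows that repeat a pose let the fingers close. It gives the time, the measured TCP pose, the force and the opening at its end, in the units of the state.
- manip.state(): the state, without advancing time (a new reading comes with each control period).
- manip.grab_frame(name): name is "scene" or "side" or "wrist"; returns a dict with "img" (420x560x3 uint8, red, green, blue), "range_z" (420x560 float32, m along the optical axis (not along the pixel's ray), 0 where there is no reading), "fx", "fy", "cx", "cy" (pixels), "origin" and "rotation" of the camera in the world. Camera axes: x right, y up, looking along -z (the intrinsics and any distortion apply to the point x, -y, -z); pixel columns grow to the right and rows downward; lengths in m; the calibration is good to about 2 mm. A picture is of the moment at which its call begins.
- manip.job_done(): hands the job in, once; it reports no verdict.
The state is a dict: "time": time; "joint_pos": joint angles; "joint_vel": joint speeds; "joint_efforts": joint torques, N m; "tool_pos": TCP position; "tool_rot": TCP orientation; "contact_force": force on the tool from outside, world axes, zero at the start; "ft_torque": the same for the moment, N m; "gripper_width": opening from 0.0 (shut) to 1.0 (fully open).
Only numpy, scipy, OpenCV 4.12 (cv2) and the standard library are available. Lean on these libraries where they do the work, as an engineer would, in place of code of your own. Each camera call takes 0.05 s, during which the arm holds its last target. There are 200 camera calls.

## Task

The blue angle rest is standing on its short leg. Tip it over its corner onto its long leg, lowering it gently rather than letting it fall, so that the long leg lies flat on the table and the short leg stands up; keep its corner down on the table at about the spot where it is now. Leave the yellow rest, the specimen cup and the loose sherd alone.

Things in the scene. Friction and masses are not known exactly. Their poses are not given: they have to be found in the camera images.
- blue_rest: Blue L of two plates 10 mm thick, 50 mm wide, 0.22 kg; long leg 110 mm, short leg 60 mm outside. Origin: outer corner edge, mid-width, on the table. As it stands z runs up the long leg (plate x 0 to 10, z 0 to 110 mm), x along the short leg (x 0 to 60, z 0 to 10 mm), y across the width. It tips over the corner edge towards its own -x side; then x points up and z lies level.
- blue_rest_hold (a point): Point inside the blue rest's long leg: mid-width, mid-thickness, 92 mm up from the corner (18 mm below the top end), at x 5, z 92 mm in the rest's axes. The leg's two side edges here, 50 mm apart along y, are free to pinch from above; held so, the rest can turn between the pads. Past about 20 degrees of tipping it falls unless held. Once tipped, this point is 5 mm above the table.
- yellow_rest: Another angle rest of the same shape, size and axes, painted yellow, also standing on its short leg. To be left alone.
- specimen_cup: Clear plastic specimen cup with yellow content, 53 mm across, 72 mm high, loose. Origin: centre of its underside, z up. To be left alone.
- sherd_1: Loose brown pottery sherd, 37 x 43 x 11 mm, lying on the table. Origin: centre of its underside, z up. To be left alone.
Mind the look-alikes: they are no part of the job. Several things look just like the blue_rest: the one meant starts nearest to the robot's base.

How it is judged:
At the end, for the whole second after the job is handed in: The blue rest lies at rest on its long leg with the short leg pointing up within about 10 degrees of vertical, its corner on the table within 35 mm of where it was at the start (angle between blue_rest's own x axis and vertical below 0.17 rad and height (world z) of blue_rest below 0.01 m and distance of blue_rest from where it was at the start of the episode below 0.035 m and linear speed of blue_rest below 0.02 m/s and angular speed of blue_rest below 0.2 rad/s); the robot touches nothing.
It fails at once if the blue rest falls or is flung over (turns faster than 8 rad/s; a fall from the balance point reaches about 12) (angular speed of blue_rest above 8 rad/s).
It fails at once if the corner of the blue rest is lifted more than 30 mm off the table (height (world z) of blue_rest above 0.03 m).
It fails at once if the yellow rest is moved more than 20 mm or tipped (distance of yellow_rest from where it was at the start of the episode above 0.02 m or angle between yellow_rest's own z axis and vertical above 0.3 rad).
It fails at once if the specimen cup is moved more than 20 mm or tipped (distance of specimen_cup from where it was at the start of the episode above 0.02 m or angle between specimen_cup's own z axis and vertical above 0.3 rad).
It fails at once if the loose sherd is moved more than 20 mm (distance of sherd_1 from where it was at the start of the episode above 0.02 m).
It also fails if it takes over 38 s, if anything falls off the work surface, if the arm or the gripper's body presses on something with over 40 N, if the wrist force passes 120 N, or if a joint passes its speed limit or range.

## Working session

There is one attempt and no reset: what is moved stays moved. The work goes in short steps, Python scripts to look and compute and a tool call to move; the robot and the scene stay as the last step left them, time stands still between calls to the robot, and variables do not carry over. Pictures are saved under pics/ and viewed, about 8 in all and at most 12, crops included, and the job is handed in when it is done.

Besides the shell and the picture viewer there is one more tool, called after "Call:" as name(argument=value, ...) on one line, values as JSON. play_rows: Moves the arm, as the interface text tells. Its arguments: {"type":"object","properties":{"plan":{"type":"array"}},"required":["plan"]}

```bash
mkdir -p pics; cat > h.py <<'E'
import numpy as np, cv2
from plant import manip
from scipy.spatial.transform import Rotation as R
def cloud(f):
    h,w=f['range_z'].shape; u,v=np.meshgrid(np.arange(w),np.arange(h)); d=f['range_z']
    p=np.stack([(u-f['cx'])/f['fx']*d,-(v-f['cy'])/f['fy']*d,-d],-1)
    Rm=np.array(f['rotation']); Rm=Rm if Rm.shape==(3,3) else R.from_quat(np.roll(Rm,-1)).as_matrix()
    return p@Rm.T+np.array(f['origin'])
def save(f,n): cv2.imwrite('pics/'+n,cv2.cvtColor(f['img'],cv2.COLOR_RGB2BGR))
E
python3 - <<'E'
from h import *
print(manip.state())
for n in ['scene','side']:
    f=manip.grab_frame(n); save(f,n+'0.png'); np.savez(n+'0.npz',P=cloud(f),**f)
    print(n,f['origin'],f['rotation'],f['fx'],[k for k in f])
    hsv=cv2.cvtColor(f['img'],cv2.COLOR_RGB2HSV); m=cv2.inRange(hsv,(95,90,40),(130,255,255))
    k,l,s,c=cv2.connectedComponentsWithStats(m)
    P=cloud(f)
    for i in range(1,k):
        if s[i,4]>100:
            q=P[(l==i)&(f['range_z']>0)]; print(s[i],c[i].round(),np.percentile(q,[2,50,98],axis=0).round(3).tolist() if len(q) else None)
E
```

```text
{'time': 0.0, 'joint_pos': array([-1.41398214e+00,  5.33641421e-02,  1.61429850e+00, -6.46488924e-06,
        1.47596355e+00, -1.19008530e-01]), 'joint_vel': array([-0.00085606,  0.00086924, -0.00316388, -0.00036622, -0.00060944,
        0.00053666]), 'joint_efforts': array([-2.53536375e-03, -3.93679297e+01, -3.70180464e+01, -3.03299221e-04,
        7.01511206e-03, -1.10681256e-05]), 'tool_pos': array([ 0.17010843, -0.60076582,  0.2300558 ]), 'tool_rot': array([-0.0964906 , -0.70037675, -0.09792819,  0.70040848]), 'contact_force': array([ 0.56724376,  0.12325347, -0.06046686]), 'ft_torque': array([-0.0265331 , -0.00495554, -0.0036518 ]), 'gripper_width': 1.0024573396168073}
scene [ 0.27603952 -0.77507452  0.77616776] [ 0.89932982  0.38320173 -0.08300376 -0.19357863] 487.3137930473035 ['img', 'range_z', 'fx', 'fy', 'cx', 'cy', 'origin', 'rotation']
[497 133  25  24 397] [510. 145.] [[0.877, -0.348, -0.341], [0.887, -0.337, 0.294], [1.751, 0.264, 0.301]]
[349 176  31  60 532] [360. 208.] [[0.718, -0.202, 0.008], [0.735, -0.158, 0.028], [0.776, -0.139, 0.113]]
[269 248  39  69 825] [284. 282.] [[0.482, -0.314, 0.009], [0.504, -0.267, 0.031], [0.537, -0.255, 0.113]]
side [0.20043608 0.7292654  0.84105925] [-0.18338023 -0.09443402  0.42184768  0.88289209] 533.4885698011714 ['img', 'range_z', 'fx', 'fy', 'cx', 'cy', 'origin', 'rotation']
[194  59  15  15 176] [200.  66.] [[0.879, -1.704, -0.422], [0.889, -0.323, 0.288], [1.759, -0.311, 0.298]]
[324 174  22  39 695] [334. 193.] [[0.483, -0.262, 0.005], [0.504, -0.253, 0.062], [0.527, -0.246, 0.111]]
[215 178  24  37 696] [227. 196.] [[0.718, -0.172, 0.005], [0.737, -0.141, 0.06], [0.759, -0.129, 0.11]]
```

View pics/scene0.png

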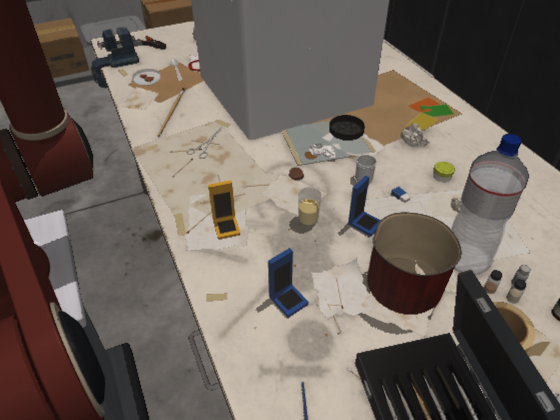

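View pics/side0.png

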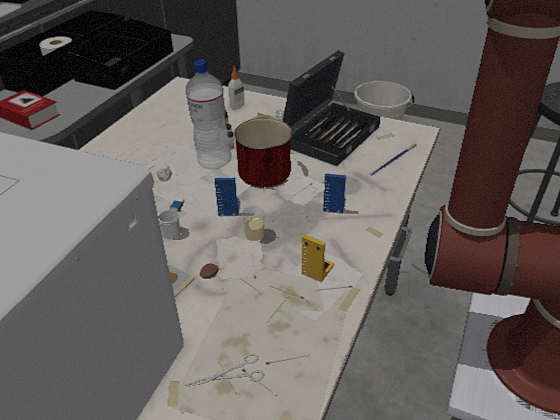

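```bash
python3 - <<'E'
from h import *
# blue points of the near rest from both views: footprint via tall (z>.03) points and foot points
for n in ['scene','side']:
    d=np.load(n+'0.npz'); hsv=cv2.cvtColor(d['img'],cv2.COLOR_RGB2HSV); m=cv2.inRange(hsv,(95,90,40),(130,255,255))>0
    P=d['P']; m&=(d['range_z']>0)&(np.abs(P[...,0]-.505)<.08)&(np.abs(P[...,1]+.28)<.08)
    q=P[m]
    for a,b in [(.104,.125),(.02,.104),(.002,.016)]:
        s=q[(q[:,2]>a)&(q[:,2]<b)]
        if len(s)>5:
            print(n,a,len(s),s.mean(0).round(4)); r=cv2.minAreaRect((s[:,:2]*1000).astype(np.float32)); print(r); print(cv2.boxPoints(r).round(0).tolist())
E
```

```text
scene 0.104 164 [ 0.5049 -0.2613  0.1104]
((505.2557373046875, -260.0744934082031), (49.777652740478516, 11.320676803588867), 12.595478057861328)
[[480.0, -260.0], [482.0, -271.0], [531.0, -260.0], [528.0, -249.0]]
scene 0.02 266 [ 0.5011 -0.2645  0.0754]
((506.0708312988281, -262.4325866699219), (50.252506256103516, 7.254846096038818), 11.355916023254395)
[[481.0, -264.0], [482.0, -271.0], [531.0, -261.0], [530.0, -254.0]]
scene 0.002 374 [ 0.5109 -0.2895  0.0119]
((512.6653442382812, -287.178955078125), (51.19322204589844, 53.543731689453125), 11.740144729614258)
[[482.0, -266.0], [493.0, -319.0], [543.0, -308.0], [532.0, -256.0]]
side 0.104 82 [ 0.505  -0.2547  0.1088]
((505.1788635253906, -253.33309936523438), (46.977394104003906, 17.64933204650879), 11.594104766845703)
[[480.0, -249.0], [484.0, -267.0], [530.0, -257.0], [526.0, -240.0]]
side 0.02 513 [ 0.5039 -0.2529  0.0625]
((504.61651611328125, -252.44107055664062), (47.62092208862305, 12.205709457397461), 16.98883056640625)
[[480.0, -254.0], [484.0, -265.0], [529.0, -251.0], [526.0, -240.0]]
side 0.002 70 [ 0.5021 -0.2578  0.0094]
((495.641357421875, -271.3363342285156), (70.87126159667969, 35.723384857177734), 62.709373474121094)
[[464.0, -295.0], [495.0, -311.0], [528.0, -248.0], [496.0, -232.0]]
```

Candidates for the blue rest are the near one at scene (284,282), about 0.57 m from the base, and the far one at (360,208), about 0.75 m away. The blob at (510,145) is the bottle cap. The near one fits the description. Next I confirm it in a crop and locate the things around it.

```bash
python3 - <<'E'
from h import *
im=cv2.imread('pics/scene0.png')[160:330,190:410]; cv2.imwrite('pics/crop1.png',cv2.resize(im,None,fx=3,fy=3,interpolation=cv2.INTER_CUBIC))
d=np.load('scene0.npz');P=d['P']
def box(n,v0,v1,u0,u1,P,z0=.006):
    q=P[v0:v1,u0:u1].reshape(-1,3); q=q[(q[:,2]>z0)&(q[:,2]<.2)]
    print(n,len(q),np.percentile(q,[2,50,98],axis=0).round(3).tolist())
box('yellow',178,240,205,245,P,.02); box('cup',188,228,298,322,P,.02); box('sherd',166,182,287,305,P)
s=np.load('side0.npz')['P']
box('yellow s',235,282,298,332,s,.02); box('cup s',214,240,243,268,s,.02); box('sherd s',262,280,198,220,s)
st=manip.state(); Rt=R.from_quat(np.roll(st['tool_rot'],-1)).as_matrix(); print(Rt.round(3))
# leg edge line fits via side face y-plane: PCA angle of scene front face
E
```

```text
yellow 821 [[0.447, -0.038, 0.023], [0.471, -0.034, 0.073], [0.495, -0.026, 0.113]]
cup 674 [[0.621, -0.126, 0.022], [0.644, -0.107, 0.053], [0.669, -0.076, 0.075]]
sherd 156 [[0.658, 0.025, 0.006], [0.681, 0.04, 0.011], [0.698, 0.064, 0.014]]
yellow s 795 [[0.448, -0.03, 0.022], [0.471, -0.023, 0.071], [0.497, -0.018, 0.111]]
cup s 427 [[0.621, -0.122, 0.022], [0.64, -0.081, 0.046], [0.669, -0.072, 0.072]]
sherd s 183 [[0.667, 0.03, 0.007], [0.684, 0.048, 0.009], [0.701, 0.067, 0.012]]
[[-0.     0.272 -0.962]
 [ 0.002 -0.962 -0.272]
 [-1.    -0.002 -0.   ]]
```

View pics/crop1.png

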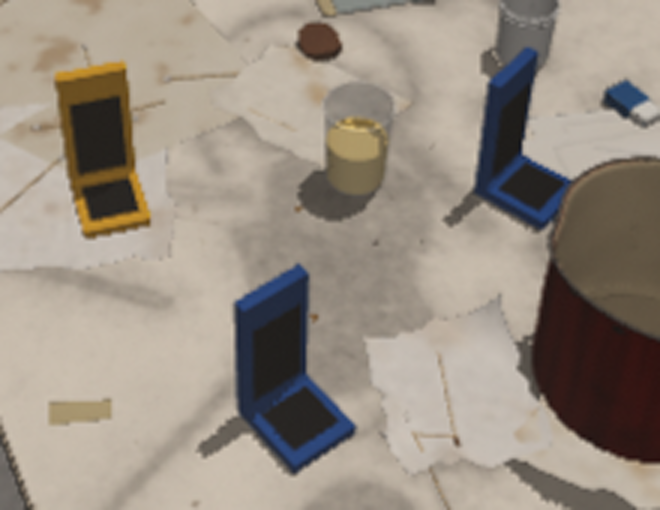

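The crop shows the near blue rest at crop (270,360), distinct from the far one at (520,140). It is nearest the base and has free space on its tipping side (+y). I'll move above it.

Call:
play_rows(plan=[[0,-30,-52,-0.18,-1],[0,-60,-104,-0.37,-1],[0,-90,-156,-0.55,-1],[0,-119,-208,-0.74,-1],[0,-149,-260,-0.92,-1],[0,-179,-312,-1.11,-1],[0,-209,-364,-1.3,-1],[0,-239,-416,-1.48,-1]])

```text
time: 1.1
tool_pos: [0.5063, -0.2564, 0.2309]
tool_rot: [0.545, 0.45, 0.546, -0.45]
contact_force: [1.1, -0.5, -0.3]
gripper_width: 0.999
```

Call:
play_rows(plan=[[0,0,0,-0.02,-1],[0,0,0,-0.02,-1],[0,0,0,-0.02,-1]])

```text
time: 1.48
tool_pos: [0.5046, -0.259, 0.2311]
tool_rot: [0.548, 0.447, 0.548, -0.447]
contact_force: [0.3, -0.7, -0.3]
gripper_width: 1.002
```

```bash
cat >> h.py <<'E'
def tool():
    st=manip.state(); T=R.from_quat(np.roll(st['tool_rot'],-1)).as_matrix(); return st,np.array(st['tool_pos']),T
E
python3 - <<'E'
from h import *
st,p,T=tool(); print(st['time'],p.round(4),T.round(3).tolist(),st['joint_pos'].round(2))
for n in ['wrist','scene']:
    f=manip.grab_frame(n); save(f,n+'1.png'); P=cloud(f)
    hsv=cv2.cvtColor(f['img'],cv2.COLOR_RGB2HSV); m=cv2.inRange(hsv,(95,90,40),(130,255,255))>0
    m&=(f['range_z']>0)&(np.abs(P[...,0]-.505)<.08)&(np.abs(P[...,1]+.28)<.08)
    q=P[m]; print(n,len(q))
    for a,b in [(.104,.125),(.03,.1),(.002,.016)]:
        s=q[(q[:,2]>a)&(q[:,2]<b)]
        if len(s)>20: print(a,len(s),s[:,2].mean().round(4),cv2.minAreaRect((s[:,:2]*1000).astype(np.float32)))
E
```

```text
1.475 [ 0.5046 -0.259   0.2311] [[-0.0, 0.98, 0.201], [0.0, 0.201, -0.98], [-1.0, -0.0, -0.0]] [-0.61 -0.08  1.75 -0.    1.48 -0.81]
wrist 1590
0.104 597 0.1096 ((507.4403991699219, -258.9289855957031), (47.72926330566406, 10.172518730163574), 13.014680862426758)
0.03 501 0.068 ((506.1172180175781, -254.4250030517578), (47.23908615112305, 1.2024613618850708), 13.341500282287598)
0.002 364 0.0103 ((512.9053955078125, -282.747802734375), (48.70994567871094, 58.33993148803711), 13.513040542602539)
scene 833
0.104 167 0.1104 ((505.8807067871094, -259.67510986328125), (49.272281646728516, 11.574040412902832), 15.146435737609863)
0.03 212 0.0751 ((506.1629333496094, -263.5384216308594), (50.236915588378906, 6.577463626861572), 9.004049301147461)
0.002 380 0.0119 ((512.285400390625, -287.0235595703125), (50.14151382446289, 53.74528884887695), 12.45564079284668)
```

View pics/wrist1.png

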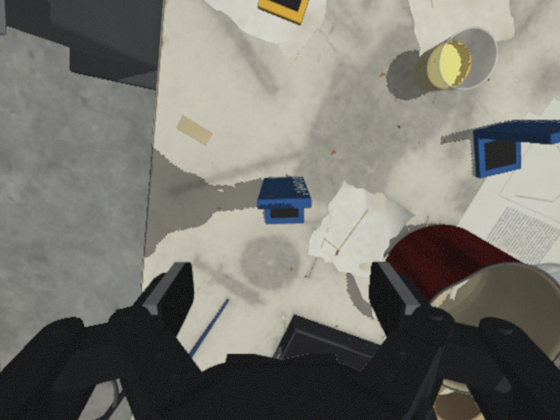

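The wrist view shows the target at (285,197), roughly centred between the fingers. Depth puts the top centre at about (0.507, -0.259), z 0.110, yaw about 13°. That agrees with the given sizes, so I'll descend.

Call:
play_rows(plan=[[30,2,0,-0.02,-1],[60,2,0,-0.02,-1],[90,2,0,-0.02,-1],[115,2,0,-0.02,-1],[130,2,0,-0.02,-1],[140,2,0,-0.02,-1],[144,2,0,-0.02,-1],[144,2,0,-0.02,-1]])

```text
time: 2.58
tool_pos: [0.5077, -0.258, 0.0878]
tool_rot: [0.553, 0.441, 0.553, -0.441]
contact_force: [-0.3, -0.8, 0.4]
gripper_width: 1.0
```

Call:
play_rows(plan=[[0,0,0,0,-0.2],[0,0,0,0,0],[0,0,0,0,0],[0,0,0,0,0],[0,0,0,0,0]])

```text
time: 3.2
tool_pos: [0.5079, -0.258, 0.0884]
tool_rot: [0.553, 0.441, 0.553, -0.441]
contact_force: [-1.1, 0.9, 5.9]
gripper_width: 0.565
```

```bash
python3 - <<'E'
from h import *
st,p,T=tool(); print(st['time'],p.round(4),T.round(3).tolist(),st['gripper_width'],st['contact_force'])
f=manip.grab_frame('wrist'); save(f,'wrist2.png')
f=manip.grab_frame('side'); im=cv2.cvtColor(f['img'],cv2.COLOR_RGB2BGR)[100:260,250:420]
w=cv2.imread('pics/wrist2.png')
cv2.imwrite('pics/c2.png',np.hstack([cv2.resize(im,(446,420),interpolation=cv2.INTER_CUBIC),cv2.resize(w[:, 110:460],(350,420))]))
E
```

```text
3.2 [ 0.5079 -0.258   0.0884] [[0.001, 0.975, 0.223], [-0.001, 0.223, -0.975], [-1.0, 0.001, 0.001]] 0.5652093793922351 [-1.11012461  0.91741746  5.86024171]
```

View pics/c2.png

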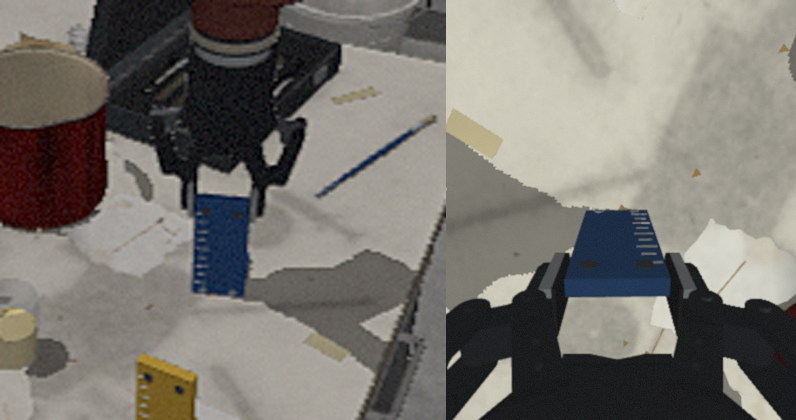

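The pads hold the leg's two edges: opening about 48 mm, and the leg top is visible between the fingers in both views. Now I tip it along the arc in stages.

Call:
play_rows(plan=[[0,0,-4,0,0.2],[0,0,-8,0,0.2],[0,0,-12,0,0.2],[0.5,0,-16,0,0.2],[1,0,-20,0,0.2],[2,0,-24,0,0.2],[3,0,-28,0,0.2],[4,0,-32,0,0.2]])

```text
time: 4.3
tool_pos: [0.5021, -0.2287, 0.0872]
tool_rot: [0.556, 0.44, 0.551, -0.441]
contact_force: [-2.5, -4.5, 14.5]
gripper_width: 0.564
```

```bash
cat >> h.py <<'E'
def look(tag):
    st,p,T=tool(); print(st['time'],p.round(4),st['gripper_width'].__round__(3),st['contact_force'].round(1),st['ft_torque'].round(2))
    ex=np.array([.225,-.974]); ey=np.array([.974,.225]); c=np.array([.5055,-.2543]); ims=[]
    for n in ['scene','side']:
        f=manip.grab_frame(n); P=cloud(f); hsv=cv2.cvtColor(f['img'],cv2.COLOR_RGB2HSV)
        m=cv2.inRange(hsv,(95,90,40),(130,255,255))>0
        m&=(f['range_z']>0)&(np.abs(P[...,0]-.505)<.1)&(np.abs(P[...,1]+.23)<.15)
        q=P[m]; a=(q[:,:2]-c)@ex; b=(q[:,:2]-c)@ey
        pts=np.c_[a,q[:,2]]*1000
        print(n,len(q),'y mid',np.percentile(b,[2,98]).round(4)*1000,'side profile hull (x,z mm):',cv2.approxPolyDP(cv2.convexHull(pts.astype(np.float32)),4,True)[:,0].round().tolist())
        r,s=(180,330),(210,360)
        if n=='side': r,s=(120,270),(255,405)
        ims.append(cv2.resize(cv2.cvtColor(f['img'],cv2.COLOR_RGB2BGR)[r[0]:r[1],s[0]:s[1]],(400,400),interpolation=cv2.INTER_CUBIC))
    cv2.imwrite(f'pics/{tag}.png',np.hstack(ims))
E
python3 -c "
from h import *
look('t20')"
```

```text
4.3 [ 0.5021 -0.2287  0.0872] 0.564 [-2.5 -4.5 14.5] [-1.25  0.24 -0.07]
scene 849 y mid [-24.2  25.1] side profile hull (x,z mm): [[30.0, 3.0], [44.0, 12.0], [46.0, 21.0], [-20.0, 114.0], [-27.0, 113.0], [-8.0, 9.0], [7.0, 2.0]]
side 631 y mid [-22.1  23.7] side profile hull (x,z mm): [[41.0, -0.0], [38.0, 20.0], [-21.0, 107.0], [-40.0, 121.0], [-18.0, 4.0]]
```

View pics/t20.png

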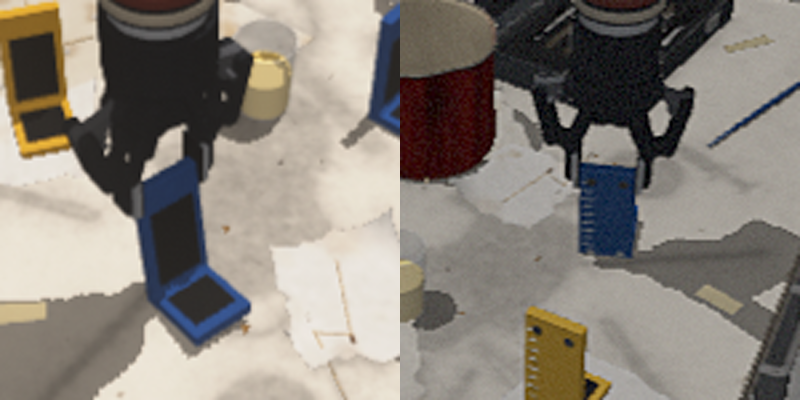

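The rest is tilted about 13°, held by both pads, and the corner has slid a few mm in the tipping direction (a little pad friction). Lowering drives the rest of the rotation, so I continue with slightly less horizontal travel.

Call:
play_rows(plan=[[3,0,-5,0,0.1],[5,0,-10,0,0.1],[7,0,-14,0,0.1],[10,0,-19,0,0.1],[13,0,-23,0,0.1],[17,0,-28,0,0.1],[21,0,-32,0,0.1],[25,0,-36,0,0.1]])

```text
time: 5.4
tool_pos: [0.4951, -0.1901, 0.0675]
tool_rot: [0.553, 0.442, 0.553, -0.439]
contact_force: [-19.4, 21.1, 58.7]
gripper_width: 0.568
```

```bash
python3 -c "
from h import *
look('t50')"
```

```text
5.4 [ 0.4951 -0.1901  0.0675] 0.568 [-19.4  21.1  58.7] [ 2.38  3.39 -0.49]
scene 887 y mid [-23.7  26.3] side profile hull (x,z mm): [[11.0, 2.0], [37.0, 35.0], [34.0, 43.0], [-65.0, 100.0], [-68.0, 96.0], [-18.0, 3.0]]
side 398 y mid [-21.   25.7] side profile hull (x,z mm): [[85.0, -2.0], [-80.0, 122.0], [-76.0, 70.0], [-15.0, 2.0]]
```

View pics/t50.png

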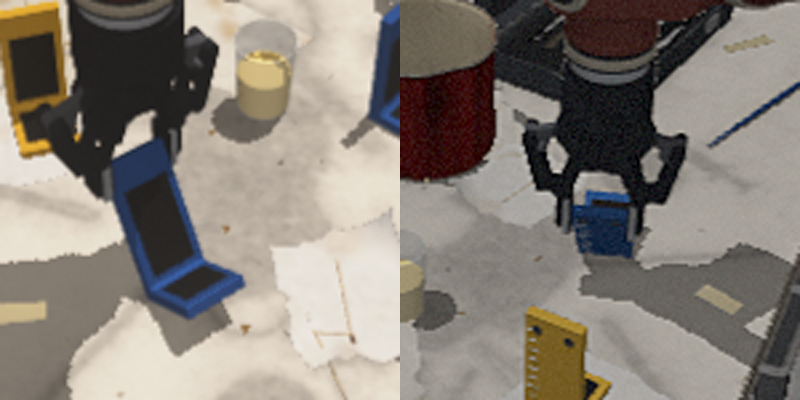

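It is tilted about 28°, with the corner slid roughly 15 mm, but 59 N downward push is too much: the pads' friction resists the turn. I'll unload a little and ease the squeeze while keeping hold.

Call:
play_rows(plan=[[-3,0,1,0,0.1],[-5,0,2,0,0.1],[-5,0,2,0,0],[-5,0,2,0,-0.06],[-5,0,2,0,-0.1],[-5,0,2,0,-0.1]])

```text
time: 6.25
tool_pos: [0.4949, -0.1909, 0.0678]
tool_rot: [0.553, 0.443, 0.553, -0.438]
contact_force: [-5.0, 12.4, 26.8]
gripper_width: 0.568
```

```bash
python3 -c "
from h import *
look('t50b')"
```

```text
6.25 [ 0.4949 -0.1909  0.0678] 0.568 [-5.  12.4 26.8] [1.74 0.54 0.  ]
scene 885 y mid [-23.8  25.7] side profile hull (x,z mm): [[9.0, -1.0], [37.0, 40.0], [-63.0, 101.0], [-67.0, 98.0], [-18.0, 2.0]]
side 409 y mid [-21.9  25.3] side profile hull (x,z mm): [[35.0, 33.0], [-79.0, 121.0], [-76.0, 73.0], [-14.0, 1.0]]
```

Call:
play_rows(plan=[[2,0,-1,0,-0.1],[4,0,-3,0,-0.1],[6,0,-5,0,-0.1],[8,0,-7,0,-0.1]])

```text
time: 6.85
tool_pos: [0.4933, -0.1843, 0.0622]
tool_rot: [0.552, 0.443, 0.554, -0.439]
contact_force: [-8.2, 13.0, 33.1]
gripper_width: 0.568
```

```bash
python3 -c "
from h import *
look('t50c')"
```

```text
6.85 [ 0.4933 -0.1843  0.0622] 0.568 [-8.2 13.  33.1] [ 1.69  1.36 -0.28]
scene 885 y mid [-23.9  26.2] side profile hull (x,z mm): [[33.0, 37.0], [33.0, 45.0], [-68.0, 98.0], [-74.0, 94.0], [-71.0, -1.0], [-20.0, -1.0]]
side 341 y mid [-20.2  25.3] side profile hull (x,z mm): [[31.0, 39.0], [-92.0, 133.0], [-84.0, 68.0], [-19.0, 5.0]]
```

Slip now happens at about 33 N, so the lighter squeeze works and the rest turns. I continue down.

Call:
play_rows(plan=[[3,0,-2,0,-0.1],[6,0,-5,0,-0.1],[10,0,-7,0,-0.1],[14,0,-9,0,-0.1],[18,0,-11,0,-0.1],[22,0,-13,0,-0.1],[26,0,-14,0,-0.1],[26,0,-14,0,-0.1]])

```text
time: 7.95
tool_pos: [0.4891, -0.1698, 0.031]
tool_rot: [0.552, 0.442, 0.554, -0.439]
contact_force: [-1.2, 11.9, 15.9]
gripper_width: 0.569
```

```bash
python3 -c "
from h import *
look('t60')"
```

```text
7.95 [ 0.4891 -0.1698  0.031 ] 0.569 [-1.2 11.9 15.9] [ 1.1  -0.04  0.13]
scene 774 y mid [-23.2  26.6] side profile hull (x,z mm): [[26.0, 57.0], [-92.0, 66.0], [-97.0, 2.0], [-11.0, 2.0]]
side 204 y mid [-21.2  25.7] side profile hull (x,z mm): [[-4.0, 13.0], [-2.0, 27.0], [-99.0, 107.0], [-100.0, 58.0]]
```

View pics/t60.png

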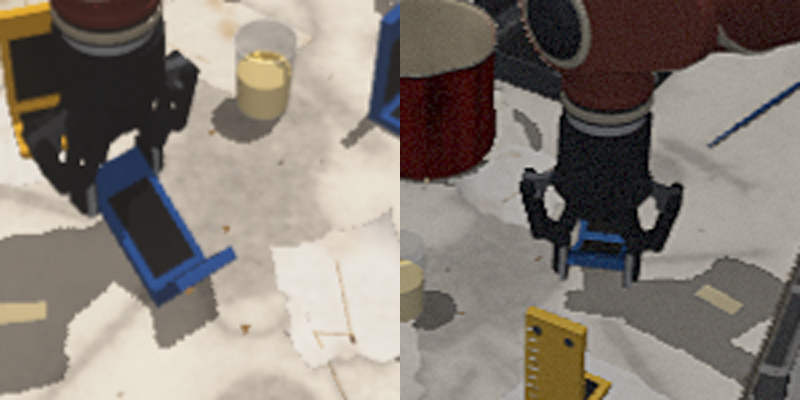

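Tilt is now about 56° with the corner about 10 mm from its start. Force is down to 16 N. I'll continue down to just above the table.

Call:
play_rows(plan=[[4,0,-2,0,-0.1],[8,0,-4,0,-0.1],[12,0,-5,0,-0.1],[16,0,-6,0,-0.1],[20,0,-7,0,-0.1],[24,0,-8,0,-0.1],[26,0,-8,0,-0.1],[26,0,-8,0,-0.1]])

```text
time: 9.05
tool_pos: [0.4864, -0.1627, 0.0037]
tool_rot: [0.552, 0.442, 0.554, -0.439]
contact_force: [-0.7, 7.8, 10.1]
gripper_width: 0.569
```

```bash
python3 -c "
from h import *
look('t75')"
```

```text
9.05 [ 0.4864 -0.1627  0.0037] 0.569 [-0.7  7.8 10.1] [ 0.4  -0.13  0.08]
scene 821 y mid [-24.   25.6] side profile hull (x,z mm): [[15.0, 64.0], [-101.0, 39.0], [-93.0, 1.0], [-0.0, 7.0]]
side 221 y mid [-22.7  25.6] side profile hull (x,z mm): [[-32.0, 16.0], [-107.0, 79.0], [-111.0, 32.0], [-106.0, 25.0]]
```

View pics/t75.png

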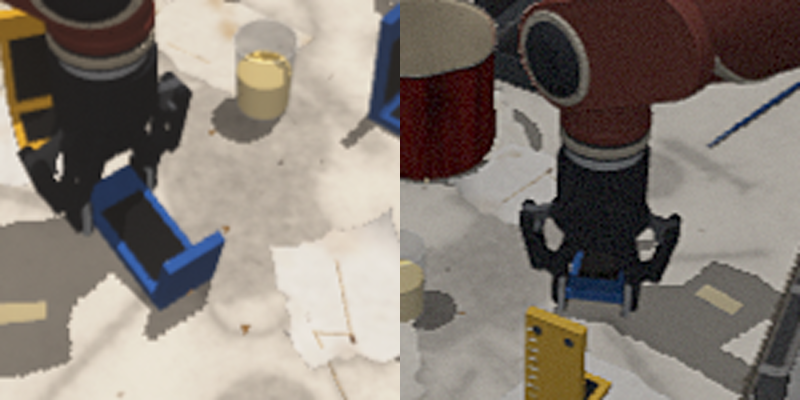

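Tilt is about 75° with no table contact at the fingertips yet. I'll feel downward a little further.

Call:
play_rows(plan=[[1,0,0,0,-0.1],[2,0,-0.5,0,-0.1],[3,0,-0.5,0,-0.1],[4,0,-1,0,-0.1],[4,0,-1,0,-0.1]])

```text
time: 9.78
tool_pos: [0.4862, -0.162, -0.0003]
tool_rot: [0.552, 0.442, 0.554, -0.44]
contact_force: [-0.1, 6.6, 9.1]
gripper_width: 0.565
```

Call:
play_rows(plan=[[1,0,0,0,-0.1],[2,0,-0.5,0,-0.1],[2,0,-0.5,0,-0.1]])

```text
time: 10.15
tool_pos: [0.4862, -0.1617, -0.0021]
tool_rot: [0.553, 0.441, 0.554, -0.44]
contact_force: [-1.1, 7.7, 10.1]
gripper_width: 0.563
```

Call:
play_rows(plan=[[1,0,0,0,-0.1],[2,0,-0.5,0,-0.1],[2,0,-0.5,0,-0.1]])

```text
time: 10.52
tool_pos: [0.4862, -0.1616, -0.0027]
tool_rot: [0.552, 0.441, 0.554, -0.44]
contact_force: [-5.9, 7.4, 20.7]
gripper_width: 0.568
```

Call:
play_rows(plan=[[1,0,0,0,-0.1],[2,0,0,0,-0.1],[2,0,0,0,-0.1]])

```text
time: 10.9
tool_pos: [0.4863, -0.1616, -0.0027]
tool_rot: [0.552, 0.441, 0.554, -0.44]
contact_force: [-12.6, 10.8, 34.7]
gripper_width: 0.569
```

```bash
python3 -c "
from h import *
look('t80')"
```

```text
10.9 [ 0.4863 -0.1616 -0.0027] 0.569 [-12.6  10.8  34.7] [ 0.9   1.82 -0.04]
scene 829 y mid [-23.9  25.2] side profile hull (x,z mm): [[10.0, 63.0], [-79.0, 64.0], [-105.0, 27.0], [-78.0, 0.0], [-0.0, 7.0]]
side 226 y mid [-22.1  25.7] side profile hull (x,z mm): [[-40.0, 13.0], [-113.0, 74.0], [-110.0, 19.0]]
```

The fingertips touch the table at z about -2.7 mm, and the leg end is about 18 mm up, roughly 10° from flat. I'll back off the press and ease the grip open in tiny steps so the leg creeps down.

Call:
play_rows(plan=[[-2,0,0,0,-0.1],[-3.5,0,0,0,-0.1],[-3.5,0,0,0,-0.12],[-3.5,0,0,0,-0.125],[-3.5,0,0,0,-0.13],[-3.5,0,0,0,-0.133],[-3.5,0,0,0,-0.136]])

```text
time: 11.88
tool_pos: [0.4861, -0.1617, -0.0027]
tool_rot: [0.553, 0.441, 0.553, -0.44]
contact_force: [0.6, 4.4, 8.8]
gripper_width: 0.573
```

```bash
python3 -c "
from h import *
look('r1')"
```

```text
11.875 [ 0.4861 -0.1617 -0.0027] 0.573 [0.6 4.4 8.8] [ 0.   -0.12  0.14]
scene 837 y mid [-23.9  25.1] side profile hull (x,z mm): [[11.0, 64.0], [-77.0, 66.0], [-106.0, 26.0], [-81.0, 1.0], [-0.0, 4.0]]
side 227 y mid [-22.7  25.9] side profile hull (x,z mm): [[-44.0, 17.0], [-115.0, 76.0], [-113.0, 24.0], [-105.0, 17.0]]
```

Call:
play_rows(plan=[[0,0,0,0,-0.14],[0,0,0,0,-0.144],[0,0,0,0,-0.148],[0,0,0,0,-0.152],[0,0,0,0,-0.156],[0,0,0,0,-0.16],[0,0,0,0,-0.165],[0,0,0,0,-0.17]])

```text
time: 12.98
tool_pos: [0.4862, -0.1617, -0.003]
tool_rot: [0.553, 0.442, 0.553, -0.44]
contact_force: [3.8, 4.0, 5.7]
gripper_width: 0.582
```

```bash
python3 -c "
from h import *
look('r2')"
```

```text
12.975 [ 0.4862 -0.1617 -0.003 ] 0.582 [3.8 4.  5.7] [ 0.38 -0.44  0.08]
scene 841 y mid [-24.1  25.1] side profile hull (x,z mm): [[12.0, 62.0], [4.0, 65.0], [-106.0, 27.0], [-76.0, 3.0], [-1.0, 5.0]]
side 232 y mid [-22.9  25.9] side profile hull (x,z mm): [[-40.0, 13.0], [-112.0, 73.0], [-111.0, 20.0]]
```

Call:
play_rows(plan=[[0,0,0,0,-0.175],[0,0,0,0,-0.18],[0,0,0,0,-0.185],[0,0,0,0,-0.19],[0,0,0,0,-0.195],[0,0,0,0,-0.2],[0,0,0,0,-0.205],[0,0,0,0,-0.21]])

```text
time: 14.08
tool_pos: [0.4856, -0.1627, -0.0033]
tool_rot: [0.553, 0.441, 0.553, -0.44]
contact_force: [3.5, 3.8, 4.5]
gripper_width: 0.604
```

```bash
python3 -c "
from h import *
look('r3')"
```

```text
14.075 [ 0.4856 -0.1627 -0.0033] 0.604 [3.5 3.8 4.5] [ 0.6  -0.42  0.09]
scene 880 y mid [-24.   25.1] side profile hull (x,z mm): [[2.0, 62.0], [-8.0, 63.0], [-102.0, 16.0], [-111.0, 3.0], [-1.0, 5.0]]
side 277 y mid [-24.2  25.4] side profile hull (x,z mm): [[-35.0, 9.0], [-113.0, 74.0], [-109.0, 0.0], [-91.0, -2.0]]
```

View pics/r3.png

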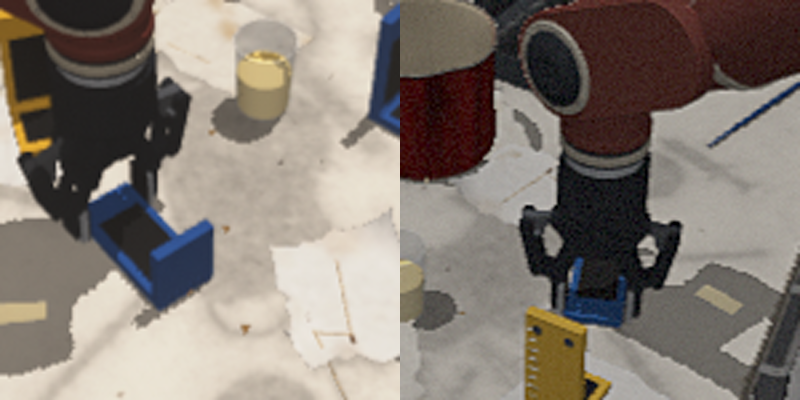

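The long leg is now flat: its end reads z ≈ 0 in the side view and the short leg is upright, with the corner within about 10 mm. I'll open fully, then retreat straight up.

Call:
play_rows(plan=[[0,0,0,0,-0.3],[0,0,0,0,-0.4],[0,0,0,0,-0.6],[0,0,0,0,-0.8],[0,0,0,0,-0.8],[0,0,0,0,-0.8]])

```text
time: 14.92
tool_pos: [0.4857, -0.1632, -0.0032]
tool_rot: [0.553, 0.441, 0.553, -0.441]
contact_force: [-0.7, 1.1, 0.6]
gripper_width: 0.898
```

Call:
play_rows(plan=[[15,0,0,0,-0.8],[-10,0,0,0,-0.8]])

```text
time: 15.18
tool_pos: [0.4862, -0.1634, 0.0077]
tool_rot: [0.553, 0.441, 0.553, -0.441]
contact_force: [-0.3, -0.9, -0.6]
gripper_width: 0.897
```

The first row of that call had the wrong sign: it was +15, which is downward. The force reading at the end is near zero. Now I retreat properly.

Call:
play_rows(plan=[[-15,0,0,0,-0.8],[-35,0,0,0,-0.8],[-65,0,0,0,-0.8],[-100,0,0,0,-0.8],[-140,0,0,0,-0.8],[-180,0,0,0,-0.8],[-200,0,0,0,-0.8],[-200,0,0,0,-0.8]])

```text
time: 16.18
tool_pos: [0.4863, -0.1634, 0.2075]
tool_rot: [0.554, 0.441, 0.552, -0.441]
contact_force: [-0.0, -0.2, -0.2]
gripper_width: 0.899
```

```bash
python3 - <<'E'
from h import *
look('fin')
for n,(r0,r1,c0,c1) in {'scene':(178,240,205,245),'side':(235,282,298,332)}.items():
    f=manip.grab_frame(n);P=cloud(f)
    q=P[r0:r1,c0:c1].reshape(-1,3);q=q[(q[:,2]>.02)&(q[:,2]<.2)];print('yellow',n,np.percentile(q,[2,50,98],axis=0).round(3).tolist())
    if n=='scene':
        for k,b,z in [('cup',(188,228,298,322),.02),('sherd',(166,182,287,305),.006)]:
            q=P[b[0]:b[1],b[2]:b[3]].reshape(-1,3);q=q[(q[:,2]>z)&(q[:,2]<.2)];print(k,np.percentile(q,[2,50,98],axis=0).round(3).tolist())
f=manip.grab_frame('wrist');P=cloud(f);hsv=cv2.cvtColor(f['img'],cv2.COLOR_RGB2HSV)
m=(cv2.inRange(hsv,(95,90,40),(130,255,255))>0)&(f['range_z']>0)&(np.abs(P[...,0]-.5)<.1)&(np.abs(P[...,1]+.2)<.12)
q=P[m]
for a,b in [(.05,.075),(-.005,.02)]:
    s=q[(q[:,2]>a)&(q[:,2]<b)]; print(a,len(s),np.median(s[:,2]),cv2.boxPoints(cv2.minAreaRect((s[:,:2]*1000).astype(np.float32))).round().tolist() if len(s)>10 else '')
E
```

```text
16.175 [ 0.4863 -0.1634  0.2075] 0.899 [-0.  -0.2 -0.2] [0.03 0.02 0.02]
scene 902 y mid [-24.1  24.4] side profile hull (x,z mm): [[2.0, 63.0], [-6.0, 65.0], [-104.0, 16.0], [-113.0, 1.0], [-2.0, 2.0]]
side 556 y mid [-22.3  24.4] side profile hull (x,z mm): [[-1.0, 58.0], [-15.0, 62.0], [-113.0, 15.0], [-114.0, 7.0], [-108.0, 2.0], [-8.0, -4.0]]
yellow scene [[0.447, -0.039, 0.023], [0.466, -0.034, 0.064], [0.495, -0.026, 0.112]]
cup [[0.621, -0.126, 0.022], [0.644, -0.107, 0.054], [0.669, -0.076, 0.074]]
sherd [[0.657, 0.023, 0.006], [0.681, 0.04, 0.011], [0.699, 0.063, 0.014]]
yellow side [[0.448, -0.03, 0.022], [0.472, -0.023, 0.072], [0.498, -0.018, 0.111]]
0.05 531 0.05944492518022276 [[482.0, -250.0], [484.0, -259.0], [532.0, -248.0], [529.0, -239.0]]
-0.005 1929 0.010204334466605736 [[460.0, -153.0], [482.0, -251.0], [530.0, -240.0], [507.0, -142.0]]
```

View pics/fin.png

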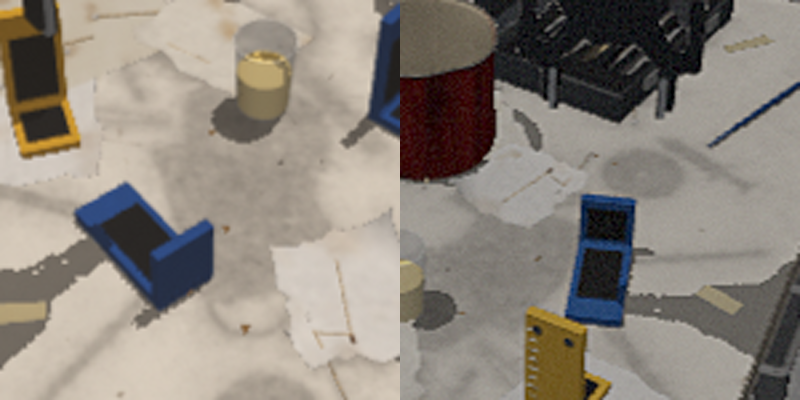

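The rest lies flat on its long leg (top face at z 10 mm) with the short leg upright (top at 59 mm). The corner is at about (0.508, -0.254), 0–4 mm from its start. The other things haven't moved and the arm is clear.

```bash
python3 -c "
from plant import manip
print(manip.job_done())"
```

```text
the job is handed in; nothing more can be done
None
```

The blue rest nearest the base now lies flat on its long leg with the short leg upright, and I handed the job in at about 16 s. No verdict was reported.

**How it went:** I pinched the long leg near its top and tipped it over the corner in stages. I then eased the grip open in small steps, so the last 10° or so crept down instead of dropping.

**Last checks:**
- **Blue rest:** the long leg's top face reads 10 mm and the short leg's top about 59 mm. The corner is within about 5 mm of where it started.
- **Other things:** the yellow rest, cup and sherd read the same as at the start, to within 1–2 mm. The wrist force was about zero with the tool 0.2 m up.

**What did not go to plan:**
- The pads resisted the turn more than I expected. The push reached 59 N vertically, about 65 N in all, and the corner slid about 15 mm before coming back, so I reduced the squeeze.
- The pads also slipped along the leg, and the fingertips pressed lightly on the table at the bottom, up to about 35 N.
- One row of the retreat had the wrong sign and commanded 15 mm downward for 1/8 s. I did not see the peak force from it; the reading after the next row was under 2 N and nothing was disturbed.

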